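# Turn the thread stand until the tall spool is at the front

## Task

Bring the tall thread spool to the front of the revolving stand: push the pegs on the turntable's rim with your fingertips and turn it, without whirling it, until the spool stands in line with the pointer nose of the stand's foot, then leave it at rest. Do not grasp, lift or touch any of the things standing on the turntable, and leave the hammer, bottle and shoe last on the bench where they are.

Things in the scene. Friction and masses are not known exactly. Their poses are not given: they have to be found in the camera images.
- foot: The stand's fixed dark-painted foot: disc of 180 mm diameter, 18 mm high, under the turntable. On its -x side (its front, roughly towards the robot) a flat pointer nose, 16 mm high, sticks out past the turntable's edge to an arrow point 235 mm from the axis. Origin: on the turning axis, on the bench; z up; -x runs from the axis to the arrow point.
- turntable: Plywood disc, 300 mm diameter, 16 mm thick, top 36 mm above the bench. Turns endlessly both ways about its z axis (vertical); needs about 1 N at the rim, stops almost at once when not pushed. Six things stand on it, 78 mm from the axis, at 0, 60, 120.. degrees from its x axis, midway between pegs, reaching at most 105 mm from the axis. Origin: centre of its underside, 20 mm above the bench.
- peg_top (a point): Top centre of one of the six equal upright wooden finger pegs fixed on the turntable's rim: 14 mm diameter, 40 mm tall, tops 76 mm above the bench, 138 mm from the axis, at 30, 90, 150, 210, 270, 330 degrees from the turntable's x axis (this one at 210). Any of them may be pushed.
- spool: The tall thread spool: wooden flanges of 44 mm diameter, dark brown thread between, 64 mm tall (top 100 mm above the bench), by far the tallest of the six. Loose; stands on the turntable in one of the six places; origin: centre of its underside, z up.
- bobbin: Short bobbin, made like the tall spool but only 24 mm tall, 34 mm diameter. Loose; stands on the turntable in one of the six places; origin: centre of its underside, z up.
- needle_box: Small cardboard box, 36 x 36 x 26 mm. Loose; stands on the turntable in one of the six places; origin: centre of its underside, z up.
- wax_tin: Flat round steel tin, 46 mm diameter, 26 mm tall. Loose; stands on the turntable in one of the six places; origin: centre of its underside, z up.
- rivet_cup: Small open aluminium cup with brass rivets, 44 mm diameter, 30 mm tall. Loose; stands on the turntable in one of the six places; origin: centre of its underside, z up.
- polish_jar: Small black jar, 40 mm diameter, 32 mm tall. Loose; stands on the turntable in one of the six places; origin: centre of its underside, z up.
- hammer: Hammer lying on the bench on the robot's right, clear of the stand. To be left alone.
- glue_bottle: Bottle, 60 mm diameter, 130 mm tall, standing on the bench on the robot's left, clear of the stand. To be left alone. Origin: centre of its underside.
- shoe_last: Wooden shoe last, about 220 mm long along its x, 75 mm tall, on the bench on the robot's left, clear of the stand. To be left alone. Origin: underside, near its middle.
Mind the look-alikes: they are no part of the job. What is shaped like the rivet_cup but green, red or turquoise is not meant.

How it is judged:
At the end, for the whole second after the job is handed in: The spool's centre is within 9 mm to either side of the line from the turning axis to the arrow point, on the arrow's side; the turntable is at rest (under 0.05 rad/s); all six things stand upright on the turntable, 66 to 90 mm from its axis (y of spool in the frame of foot between -0.009 and 0.009 m and x of spool in the frame of foot below -0.06 m and angular speed of turntable below 0.05 rad/s and horizontal distance between needle_box and turntable between 0.066 and 0.09 m and angle between each of needle_box, spool, bobbin, wax_tin, rivet_cup, polish_jar's own z axis and vertical below 0.1 rad and z of each of needle_box, spool, bobbin, wax_tin, rivet_cup, polish_jar in the frame of turntable below 0.022 m and horizontal distance between spool and turntable between 0.066 and 0.09 m and horizontal distance between bobbin and turntable between 0.066 and 0.09 m and horizontal distance between wax_tin and turntable between 0.066 and 0.09 m and horizontal distance between rivet_cup and turntable between 0.066 and 0.09 m and horizontal distance between polish_jar and turntable between 0.066 and 0.09 m); the robot touches nothing.
It fails at once if one of the six things standing on the turntable is touched by the robot (over 0.5 N) (contact force between any of the fingers, the arm and needle_box above 0.5 N or contact force between any of the fingers, the arm and spool above 0.5 N or contact force between any of the fingers, the arm and bobbin above 0.5 N or contact force between any of the fingers, the arm and wax_tin above 0.5 N or contact force between any of the fingers, the arm and rivet_cup above 0.5 N or contact force between any of the fingers, the arm and polish_jar above 0.5 N).
It fails at once if one of the six things is lifted off the turntable, tipped, or thrown or slid off its place (z of any of needle_box, spool, bobbin, wax_tin, rivet_cup, polish_jar in the frame of turntable above 0.026 m or angle between any of needle_box, spool, bobbin, wax_tin, rivet_cup, polish_jar's own z axis and vertical above 0.35 rad or horizontal distance between any of needle_box, spool, bobbin, wax_tin, rivet_cup, polish_jar and turntable above 0.1 m).
It fails at once if the turntable is whirled faster than 3 rad/s (angular speed of turntable above 3 rad/s).
It fails at once if the hammer, the glue bottle or the shoe last on the bench is moved more than 20 mm (distance of any of hammer, glue_bottle, shoe_last from where it was at the start of the episode above 0.02 m).
It also fails if it takes over 45 s, if anything falls off the work surface, if the arm or the gripper's body presses on something with over 40 N, if the wrist force passes 120 N, or if a joint passes its speed limit or range.

## Robot

A 6-joint arm with a two-finger parallel gripper is mounted at the origin on the work surface. World frame = base frame: x ahead of the robot, y to its left, z up, the work surface at z = 0. Lengths are in m, angles in rad, forces in N, time in s.
With the tool pointing down it reaches from about 0.35 to 0.925 m from the base axis. Payload 6.4 kg.
Tool frame: the origin (TCP) lies midway between the tips of the shut fingers; the grasp point (between the pads) lies arm.grasp_offset behind it (arm.grasp_offset is the distance from the TCP to the grasp point, in m); z points along the fingers, y is the line along which they close (so a half turn about z gives the same grasp; the last joint's range is limited). The gripper opens to 85 mm and grips with 20 to 120 N. Pads are 22 mm wide; open, the fingers measure 114 mm over their backs; the gripper's body (76 mm by 85 mm) begins 54 mm behind the grasp point. The pads swing forward as they close: fully open they stand 13 mm farther back than shut.
Start: joints at [0.982, 0.245, 1.558, -0, 1.339, -0.174], TCP at [0.262, 0.595, 0.231] pointing down, gripper open.
Joint ranges: [-3.13, 3.13], [-1.02, 2.26], [0.13, 2.54], [-0.95, 4.09], [0.21, 2.88], [-2.74, 2.74]. Speed limits (rad/s): [2.57, 2.57, 3.14, 3.14, 3.14, 3.14].

## Interface

Orientations are given as a unit quaternion [w, x, y, z].
In Python, from station import status, viewer, arm, finder gives the robot as it stands. The module is installed in compiled form; this text tells all that it offers.
- The arm moves only by the tool jog_arm, never from a script. Its argument "rows" is a list of rows, each a list of 4 numbers: the shift along the tool's x, y, z each as a share of 1000 mm, from -1 to 1, then the turn about the tool's z as a share of pi/4 rad, from -1 to 1. A call has 1 to 12 rows; each row shifts and turns the commanded pose from where the row before left it, along the tool's axes as they then stand; what a row does not reach is not made up. A row lasts 1/8 s, in which the tool goes at most 62.5 mm and 10.7 degrees, less where a joint would pass 70% of its speed; a pose out of reach is approached as far as the arm can. A call with a number of a shift or a turn outside -1 to 1 is refused whole. A call with a gripper value outside its range is refused whole. "hand" is the opening, from -1 (shut) to 1 (fully open), set as the call begins (left out, the last holds). The fingers move at their own pace and stop on an object; the grip force is fixed at half the most. Time passes only in rows, so rows that do not move let the fingers close. It gives the time, the measured TCP pose, the force, the opening and the grip force at its end, in the units of the state.
- status.state(): the state, without advancing time (a new reading comes with each control period).
- viewer.get_image(name): name is "side" or "top" or "wrist"; returns (picture, depth): 480x640x3 uint8, red, green, blue; 480x640 float32, m along the optical axis (not along the pixel's ray), 0 where there is no reading.
- viewer.calibration(name): a dict with "mtx" (3x3 intrinsics, pixels), "world_from_camera" (4x4, takes a point from camera to world coordinates). Camera axes: x right, y down, z forward; pixel columns grow to the right and rows downward; lengths in m; the calibration is good to about 2 mm. A picture is of the moment at which its call begins: read the wrist's pose just before it. calibration takes no time and is no camera call; for the wrist camera it gives the pose at the moment of the call.
- arm.job_done(): hands the job in; it is judged then, once.
Trained networks look in the newest picture that a camera, given by its name, has taken for a name from the list of things; names that differ only in an ending like _2 or _b are one class to them, and where a whole thing is asked for, a point or a joint stands for the part that bears it (a point fixed in the world has none). Each returns a list of dicts, best first, with "p" (0 to 1); they miss things now and then, are a little off and sometimes report something else, mostly with a low value. They report only what shows in the picture. A call takes as long as a camera call. They do not tell look-alikes from the thing itself.
- finder.silhouettes(label, camera): "mask" (480x640 bool, what is visible of it) and "xy" ([column, row] in pixels, amid what is visible of it).
The state is a dict: "t": time; "joint_pos": joint angles; "joint_velocities": joint speeds; "tau": joint torques, N m; "position": TCP position; "ee_rot": TCP orientation; "ft_force": force on the tool from outside, world axes, zero at the start; "ft_torque": the same for the moment, N m; "finger_gap": finger opening in m; "grip_force": force on a finger pad.
Only numpy, scipy, OpenCV 4.12 (cv2) and the standard library are available. Lean on these libraries where they do the work, as an engineer would, in place of code of your own. Each camera call takes 0.05 s, during which the arm holds its last target. There are 200 camera calls.

## Working session

There is one attempt and no reset: what is moved stays moved. The work goes in short steps, Python scripts to look and compute and a tool call to move; the robot and the scene stay as the last step left them, time stands still between calls to the robot, and variables do not carry over. Pictures are saved under pics/ and viewed, at most 10 in all, crops included, and the job is handed in when it is done.

Besides the shell and the picture viewer there is one more tool, called after "Request:" as name(argument=value, ...), one argument or row to a line, values as JSON. jog_arm: Moves the arm, as the interface text tells. Shift numbers are shares of 1000 mm and turn numbers shares of pi/4 rad, none past 1 either way. Its arguments: {"type":"object","properties":{"rows":{"type":"array","items":{"type":"array","items":{"type":"number"}}},"hand":{"type":"number"}},"required":["rows"]}

```bash
mkdir -p pics; cat > h.py <<'E'
import numpy as np, cv2
from station import status, viewer, arm, finder
def world(cam,d,uv):
    c=viewer.calibration(cam);K=c["mtx"];T=np.array(c["world_from_camera"])
    u,v=np.asarray(uv,float).reshape(-1,2).T; z=np.asarray(d,float)
    p=np.stack([(u-K[0][2])/K[0][0]*z,(v-K[1][2])/K[1][1]*z,z,np.ones_like(z*u)]) 
    return (T@p)[:3].T
def onplane(cam,uv,h):
    a=world(cam,np.ones(1),uv)[0]; o=np.array(viewer.calibration(cam)["world_from_camera"])[:3,3]
    return o+(a-o)*(h-o[2])/(a[2]-o[2])
def cloud(cam,d):
    v,u=np.nonzero(d>0); return world(cam,d[v,u],np.stack([u,v],1)),u,v
E
python3 - <<'E'
from h import *
s=status.state();print(s["t"],s["position"],s["ee_rot"],s["finger_gap"])
im,d=viewer.get_image("top");cv2.imwrite("pics/top.png",im[...,::-1])
for n in ["foot","turntable","spool","bobbin","rivet_cup","glue_bottle","hammer","shoe_last"]:
    for r in finder.silhouettes(n,"top")[:2]:
        m=r["mask"]&(d>0);v,u=np.nonzero(m);P=world("top",d[v,u],np.stack([u,v],1))
        print(n,round(r["p"],2),r["xy"],P.mean(0).round(3),np.percentile(P,[2,98],axis=0).round(3).tolist())
P,u,v=cloud("top",d)
k=(P[:,2]>.085)&(P[:,2]<.11);print("z85-110",k.sum(),np.median(P[k],0),np.median(u[k]),np.median(v[k]))
im,d=viewer.get_image("side");cv2.imwrite("pics/side.png",im[...,::-1])
E
```

```text
0.0 [0.26160629 0.59439742 0.23012171] [-3.71702860e-04  2.05883570e-01  9.78575965e-01 -9.47451049e-04] 0.08545939093809447
foot 0.67 [307.5, 344.5] [ 0.347 -0.02   0.016] [[0.311, -0.045, -0.0], [0.386, 0.009, 0.024]]
turntable 0.96 [324.6, 266.3] [ 0.529 -0.068  0.037] [[0.396, -0.205, 0.03], [0.665, 0.064, 0.053]]
spool 0.54 [355.3, 282.5] [ 0.493 -0.137  0.094] [[0.474, -0.156, 0.038], [0.512, -0.119, 0.106]]
spool 0.25 [140.6, 210.7] [0.677 0.371 0.086] [[0.654, 0.352, 0.018], [0.706, 0.401, 0.133]]
bobbin 0.72 [297.2, 256.2] [ 0.568 -0.001  0.059] [[0.554, -0.015, 0.047], [0.581, 0.012, 0.066]]
rivet_cup 0.8 [325.0, 234.4] [ 0.61  -0.07   0.055] [[0.589, -0.089, 0.036], [0.628, -0.05, 0.07]]
rivet_cup 0.76 [342.3, 155.5] [ 0.835 -0.116  0.018] [[0.813, -0.134, 0.002], [0.852, -0.097, 0.034]]
glue_bottle 0.72 [139.5, 209.9] [0.679 0.373 0.081] [[0.655, 0.352, -0.0], [0.721, 0.407, 0.133]]
hammer 0.95 [478.2, 258.1] [ 0.542 -0.459  0.023] [[0.401, -0.501, 0.009], [0.649, -0.425, 0.031]]
shoe_last 0.58 [128.4, 315.9] [0.432 0.407 0.046] [[0.336, 0.373, 0.002], [0.535, 0.442, 0.078]]
z85-110 1405 [ 0.67287034 -0.13553945  0.09264824] 355.0 210.0
```

View pics/top.png

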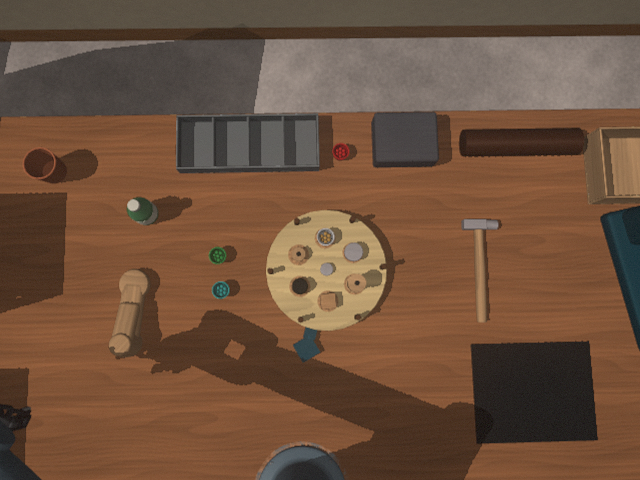

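View pics/side.png

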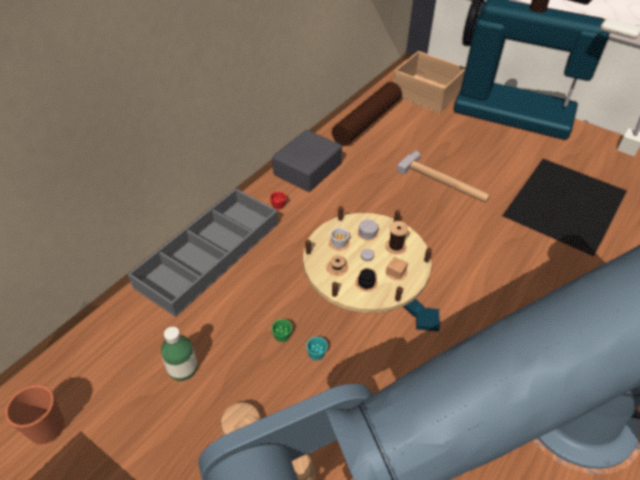

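The top picture shows the tall spool at about (356,283) and the short bobbin at (298,254). The nose is at (308,345) and there are six dark pegs on the rim. The green, red and turquoise cups at (218,256), (341,151) and (221,290) are decoys. In the side picture the tall spool with brown thread is at (398,235) and the bobbin at (338,264). Next I'll measure accurately and check the spool in a crop.

```bash
cat > m.py <<'E'
from h import *
def measure(save=None):
    im,d=viewer.get_image("top"); P,u,v=cloud("top",d)
    k=(abs(P[:,2]-.036)<.006)&(np.hypot(P[:,0]-.53,P[:,1]+.07)<.19)
    m=np.zeros(d.shape,np.uint8);m[v[k],u[k]]=255
    c=max(cv2.findContours(m,0,2)[0],key=cv2.contourArea);h=cv2.convexHull(c)[:,0]
    H=np.array([onplane("top",q,.036)[:2] for q in h])
    (cx,cy),r=cv2.minEnclosingCircle((H*1000).astype(np.float32)); 
    A=np.c_[2*H,np.ones(len(H))];s=np.linalg.lstsq(A,(H**2).sum(1),rcond=None)[0]
    ax=s[:2];R=np.sqrt(s[2]+ax@ax)
    rel=P[:,:2]-ax;rr=np.hypot(*rel.T);an=np.degrees(np.arctan2(rel[:,1],rel[:,0]))
    k=(P[:,2]>.062)&(P[:,2]<.088)&(rr>.125)&(rr<.155)
    b=[int(round(x)) for x in sorted(an[k])]
    f=an[k]%60; ph=np.degrees(np.angle(np.exp(1j*np.radians(f*6)).mean()))/6%60
    k=(P[:,2]>.088)&(P[:,2]<.112)&(rr<.115); sp=P[k][:,:2]
    (sx,sy),sr=cv2.minEnclosingCircle((sp*1000).astype(np.float32));sp=(sp.max(0)+sp.min(0))/2-ax
    n=(P[:,2]>.008)&(P[:,2]<.022)&(rr>.155)&(rr<.245)&(an>120)
    npx=P[n][:,:2];nv=npx.mean(0)-ax
    print("axis",ax.round(4),"R",R.round(4),"mec",cx,cy,r)
    print("peg phase",ph.round(2),"peg angles",sorted(set(b)),"r",rr[(P[:,2]>.062)&(P[:,2]<.088)&(rr>.125)&(rr<.155)].mean().round(4))
    print("spool ang",np.degrees(np.arctan2(sp[1],sp[0])).round(2),"r",np.hypot(*sp).round(4),sr)
    print("nose ang",np.degrees(np.arctan2(nv[1],nv[0])).round(2),n.sum(),"max r",rr[n].max().round(3),"tip ang",an[n][rr[n]>rr[n].max()-.006].mean().round(2))
    if save:
        cv2.imwrite(save,cv2.resize(im[200:370,250:410,::-1],None,fx=3.5,fy=3.5))
if __name__=="__main__":
    import sys;measure(*sys.argv[1:])
    print(arm.grasp_offset)
E
python3 m.py pics/crop1.png
```

```text
axis [ 0.531  -0.0708] R 0.149 mec 531.1124877929688 -70.57430267333984 149.5756072998047
peg phase 31.14 peg angles [-152, -151, -150, -149, -148, -147, -146, -92, -91, -90, -89, -88, -87, -31, -30, -29, -28, -27, -26, 29, 30, 31, 32, 33, 34, 88, 89, 90, 91, 92, 93, 149, 150, 151, 152, 153] r 0.1375
spool ang -118.67 r 0.0779 21.8361873626709
nose ang 163.58 503 max r 0.244 tip ang 140.51
0.0187
```

View pics/crop1.png

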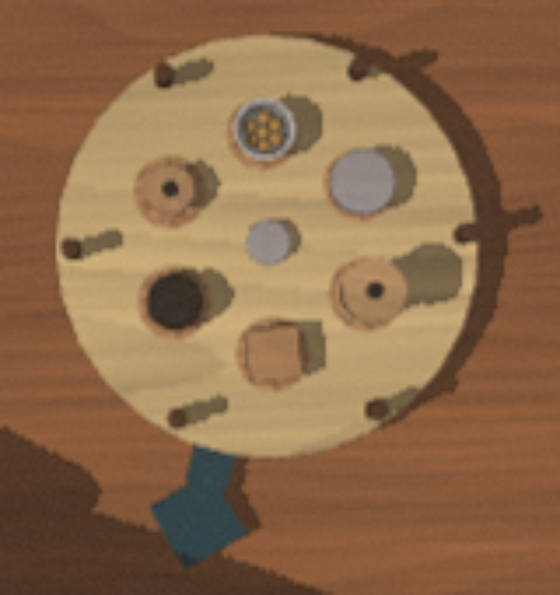

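The crop confirms it: the tall spool is at (370,290), throwing a long shadow, and the arrow tip is at (187,567). Next I'll refine the nose direction and compute the approach.

```bash
cat > n.py <<'E'
from h import *
im,d=viewer.get_image("top");ax=np.array([.531,-.0708])
i=im.astype(int);m=((i[...,2]>i[...,0]+15)).astype(np.uint8);m[:320]=0;m[375:]=0;m[:,:285]=0;m[:,335:]=0
v,u=np.nonzero(m);Q=np.array([onplane("top",q,.016)[:2] for q in np.c_[u,v]])-ax
r=np.hypot(*Q.T);a=np.degrees(np.arctan2(Q[:,1],Q[:,0]))%360
print(len(r),"mean",a.mean(),"maxr",r.max(),a[r>r.max()-.006].mean(),[( (a[k].min()+a[k].max())/2).round(1) for k in [(r>x)&(r<x+.01) for x in (.16,.17,.18,.19,.2,.21,.22)]])
s=status.state();p=s["position"];w,x,y,z=s["ee_rot"]
X=np.array([1-2*(y*y+z*z),2*(x*y+w*z)]);Y=np.array([2*(x*y-w*z),1-2*(x*x+z*z)])
print(s["t"],p,np.degrees(np.arctan2(X[1],X[0])))
t=ax+.146*np.array([np.cos(np.radians(285+10)),np.sin(np.radians(295))]);print("target",t,"tool shift",X@(t-p[:2]),Y@(t-p[:2]))
E
python3 n.py
```

```text
455 mean 164.81526387004973 maxr 0.22722155590208154 164.95384063764973 [np.float64(164.9), np.float64(164.8), np.float64(164.9), np.float64(164.5), np.float64(165.0), np.float64(164.8), np.float64(164.5)]
0.6 [0.2619516  0.59490562 0.23131003] 156.2356907840167
target [ 0.59270227 -0.20312094] tool shift -0.624291569864286 -0.5970782402912616
```

Request:
jog_arm(
  hand=-1,
  rows=[
    [-0.036, -0.035, 0, 0],
    [-0.036, -0.035, 0, 0],
    [-0.036, -0.035, 0, 0],
    [-0.036, -0.035, 0, 0],
    [-0.036, -0.035, 0, 0],
    [-0.036, -0.035, 0, 0],
    [-0.036, -0.035, 0, 0],
    [-0.036, -0.035, 0, 0],
    [-0.036, -0.035, 0, 0],
    [-0.036, -0.035, 0, 0],
    [-0.036, -0.035, 0, 0],
    [-0.036, -0.035, 0, 0],
  ],
)

```text
t: 2.1
position: [0.4886, 0.0348, 0.2317]
ee_rot: [0.0, 0.206, 0.979, 0.0]
ft_force: [1.7, 0.3, 0.3]
finger_gap: -0.0001
grip_force: 0.0
```

Request:
jog_arm(
  rows=[
    [-0.036, -0.035, 0, 0],
    [-0.036, -0.035, 0, 0],
    [-0.036, -0.035, 0, 0],
    [-0.036, -0.035, 0, 0],
    [-0.036, -0.035, 0, 0],
    [0, 0, 0, 0.196],
    [0, 0, 0, 0.196],
    [0, 0, 0, 0.196],
    [0, 0, 0, 0.196],
    [0, 0, 0, 0.196],
    [0, 0, 0, 0],
  ],
)

```text
t: 3.48
position: [0.5823, -0.1963, 0.2314]
ee_rot: [0.0, 0.557, 0.83, 0.0]
ft_force: [0.3, 1.4, 0.4]
finger_gap: -0.0002
grip_force: 0.0
```

```bash
cat > g.py <<'E'
from h import *
import sys
s=status.state();p=s["position"];w,x,y,z=s["ee_rot"];ax=np.array([.531,-.0708])
X=np.array([1-2*(y*y+z*z),2*(x*y+w*z)]);Y=np.array([2*(x*y-w*z),1-2*(x*x+z*z)])
q=p[:2]-ax
print(s["t"],p.round(4),"xhead",np.degrees(np.arctan2(X[1],X[0])),"r",np.hypot(*q),"ang",np.degrees(np.arctan2(q[1],q[0]))%360,"gap",s["finger_gap"],s["ft_force"].round(1))
if len(sys.argv)>1:
    a=np.radians(float(sys.argv[1]));t=ax+.146*np.array([np.cos(a),np.sin(a)]);print("shift",X@(t-p[:2]),Y@(t-p[:2]))
E
python3 g.py 292
```

```text
3.475 [ 0.5823 -0.1963  0.2314] xhead 112.23541188453316 r 0.1355860145924722 ang 292.23347781945614 gap -0.0002287537762837873 [0.3 1.4 0.4]
shift -0.010412753041272677 -0.0005952936518104588
```

Request:
jog_arm(
  rows=[
    [-0.0105, 0, 0, 0],
    [0, 0, 0.035, 0],
    [0, 0, 0.035, 0],
    [0, 0, 0.035, 0],
    [0, 0, 0.035, 0],
    [0, 0, 0.034, 0],
    [0, 0, 0, 0],
    [0, 0, 0, 0],
  ],
)

```text
t: 4.47
position: [0.5872, -0.2068, 0.0587]
ee_rot: [0.001, 0.558, 0.83, 0.0]
ft_force: [1.1, -0.1, -0.8]
finger_gap: 0.0002
grip_force: 0.0
```

```bash
python3 g.py 292; python3 - <<'E'
from h import *
im,d=viewer.get_image("side");cv2.imwrite("pics/s2.png",cv2.resize(im[130:350,230:500,::-1],None,fx=2.5,fy=2.5))
E
```

```text
4.475 [ 0.5872 -0.2068  0.0587] xhead 112.16006399708611 r 0.14720645259401044 ang 292.4615981476115 gap 0.000216475625254603 [ 1.1 -0.1 -0.8]
shift 0.0012049817729979557 -0.001182576546113345
```

View pics/s2.png

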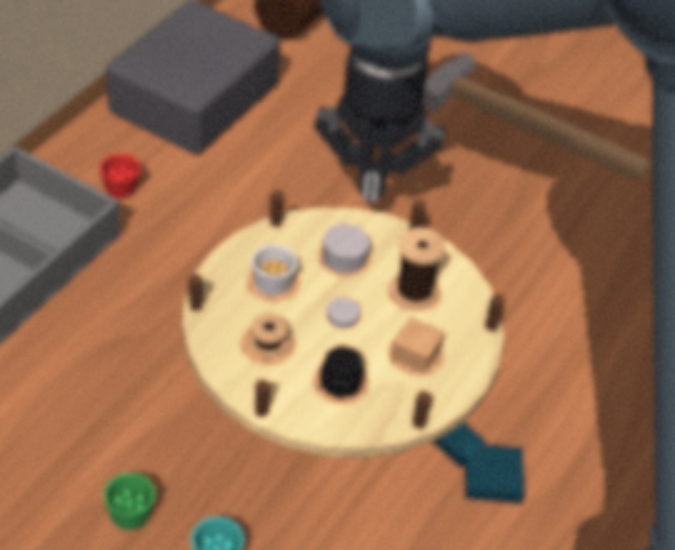

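The fingertips at (372,188) are behind the peg at (418,215) and clear of all the items. I'll push clockwise along the arc.

Request:
jog_arm(
  rows=[
    [0.0002, -0.0077, 0, 0.0667],
    [0.0002, -0.0077, 0, 0.0667],
    [0.0002, -0.0077, 0, 0.0667],
    [0.0002, -0.0077, 0, 0.0667],
    [0.0002, -0.0077, 0, 0.0667],
    [0.0002, -0.0077, 0, 0.0667],
    [0.0002, -0.0077, 0, 0.0667],
    [0.0002, -0.0077, 0, 0.0667],
    [0.0002, -0.0077, 0, 0.0667],
    [0.0002, -0.0077, 0, 0.0667],
    [0.0002, -0.0077, 0, 0.0667],
    [0, 0, 0, 0],
  ],
)

```text
t: 6.02
position: [0.5039, -0.2149, 0.0591]
ee_rot: [0.002, 0.771, 0.637, 0.0]
ft_force: [-0.9, -0.8, -1.1]
finger_gap: -0.0002
grip_force: 0.0
```

```bash
python3 g.py; python3 m.py
```

```text
6.025 [ 0.5039 -0.2149  0.0591] xhead 79.16370100996197 r 0.1466410499683114 ang 259.35096561574886 gap -0.0001754459193707471 [-0.9 -0.8 -1.1]
axis [ 0.5327 -0.0686] R 0.1473 mec 531.3115234375 -70.36437225341797 149.49612426757812
peg phase 10.43 peg angles [-171, -170, -169, -168, -167, -166, -53, -52, -51, -50, -49, -48, 8, 9, 10, 11, 12, 68, 69, 70, 71, 72, 73, 129, 130, 131, 132, 133, 134] r 0.137
spool ang -139.26 r 0.0803 21.855148315429688
nose ang 164.69 507 max r 0.243 tip ang 159.0
0.0187
```

```bash
sed -i 's|    ax=s\[:2\];R=np.sqrt(s\[2\]+ax@ax)|    ax=s[:2];R=np.sqrt(s[2]+ax@ax);ax=np.array([.531,-.0708])|' m.py
```

Request:
jog_arm(
  rows=[
    [0.0002, -0.0077, 0, 0.0667],
    [0.0003, -0.009, 0, 0.078],
    [0.0003, -0.009, 0, 0.078],
    [0.0003, -0.009, 0, 0.078],
    [0.0003, -0.009, 0, 0.078],
    [0.0003, -0.009, 0, 0.078],
    [0.0003, -0.009, 0, 0.078],
    [0.0003, -0.009, 0, 0.078],
    [0.0003, -0.009, 0, 0.078],
    [0.0003, -0.009, 0, 0.078],
    [0.0002, -0.0077, 0, 0.0667],
    [0.0001, -0.004, 0, 0.035],
  ],
)

```text
t: 7.58
position: [0.4191, -0.1646, 0.0583]
ee_rot: [0.001, 0.94, 0.342, 0.001]
ft_force: [0.4, -1.0, 0.7]
finger_gap: -0.0001
grip_force: 0.5
```

```bash
python3 g.py; python3 m.py
```

```text
7.575 [ 0.4191 -0.1646  0.0583] xhead 39.94897513205396 r 0.14599975611055332 ang 219.95418952541593 gap -0.00012014981436476229 [ 0.4 -1.   0.7]
axis [ 0.531  -0.0708] R 0.1489 mec 531.3095703125 -70.48014068603516 149.53616333007812
peg phase 31.38 peg angles [-92, -91, -90, -89, -88, -87, -86, -31, -30, -29, -28, -27, -26, 29, 30, 31, 32, 33, 34, 89, 90, 91, 92, 93, 94, 149, 150, 151, 152, 153, 154] r 0.1374
spool ang -178.26 r 0.0781 21.87115478515625
nose ang 164.09 511 max r 0.242 tip ang 157.21
0.0187
```

Request:
jog_arm(
  rows=[
    [0.0002, -0.0077, 0, 0.0667],
    [0.0002, -0.0077, 0, 0.0667],
    [0.0002, -0.0077, 0, 0.0667],
    [0.0002, -0.0077, 0, 0.0667],
    [0.0001, -0.0051, 0, 0.0444],
    [0.0001, -0.0041, 0, 0.0356],
    [0, 0, 0, 0],
    [0, 0, 0, 0],
  ],
)

```text
t: 8.62
position: [0.3971, -0.1303, 0.0573]
ee_rot: [-0.0, 0.977, 0.211, -0.0]
ft_force: [-0.5, -0.1, -0.4]
finger_gap: 0.0002
grip_force: 0.0
```

```bash
python3 g.py; python3 m.py
```

```text
8.625 [ 0.3971 -0.1303  0.0573] xhead 24.367344635277046 r 0.14651183142635638 ang 203.9589225027499 gap 0.00018439413161026806 [-0.5 -0.1 -0.4]
axis [ 0.531  -0.0708] R 0.1489 mec 531.017822265625 -70.79132080078125 149.5389862060547
peg phase 15.47 peg angles [-107, -106, -105, -104, -103, -47, -46, -45, -44, -43, -42, 12, 13, 14, 15, 16, 17, 18, 73, 74, 75, 76, 77, 78, 133, 134, 135, 136, 137, 138] r 0.1375
spool ang 165.11 r 0.0779 21.942455291748047
nose ang 163.84 475 max r 0.244 tip ang 135.46
0.0187
```

The spool is at 165.1° and the nose at 164.8°, so it's aligned. I'll back off and lift clear.

Request:
jog_arm(
  rows=[
    [-0.0005, 0.008, 0, 0],
    [-0.001, 0.01, 0, 0],
    [0, 0, -0.03, 0],
    [0, 0, -0.04, 0],
    [0, 0, -0.05, 0],
    [0, 0, -0.05, 0],
    [0, 0.05, 0, 0],
    [0, 0.05, 0, 0],
    [0, 0.05, 0, 0],
    [0, 0, 0, 0],
    [0, 0, 0, 0],
  ],
)

```text
t: 10.05
position: [0.4647, -0.2841, 0.2269]
ee_rot: [-0.001, 0.978, 0.211, -0.0]
ft_force: [-0.0, 0.2, -1.2]
finger_gap: 0.0001
grip_force: 0.0
```

```bash
python3 g.py; python3 m.py pics/crop2.png
```

```text
10.05 [ 0.4647 -0.2841  0.2269] xhead 24.31571860976202 r 0.2233280790008756 ang 252.72829385055584 gap 8.015530099215842e-05 [-0.   0.2 -1.2]
axis [ 0.531  -0.0708] R 0.1491 mec 531.017822265625 -70.79132080078125 149.5389862060547
peg phase 15.4 peg angles [-167, -166, -165, -164, -163, -162, -107, -106, -105, -104, -103, -102, -47, -46, -45, -44, -43, -42, 13, 14, 15, 16, 17, 18, 73, 74, 75, 76, 77, 78, 133, 134, 135, 136, 137, 138] r 0.1375
spool ang 165.16 r 0.0779 21.799678802490234
nose ang 163.72 502 max r 0.245 tip ang 137.52
0.0187
```

View pics/crop2.png

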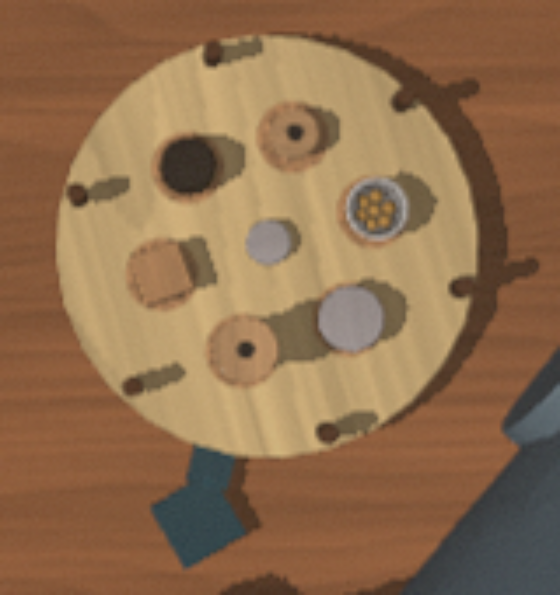

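The tall spool at (245,350) stands in line between the hub and the arrow point (187,567). All six items are upright, at rest, and the arm is clear.

```bash
python3 -c "
from station import arm
print(arm.job_done())"
```

```text
the job is handed in; nothing more can be done
None
```

I turned the stand by its pegs until the tall spool lined up with the pointer nose, within about 0.5° (roughly 1 mm) by the top camera; then I backed the arm clear and handed the job in at about 10 s (no verdict was returned).

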